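# Load the router-bit carousel and present the red jar

### The arm

A 7-joint arm with a two-finger parallel gripper is mounted at the origin on the work surface. World frame = base frame: x ahead of the robot, y to its left, z up, the work surface at z = 0. Lengths are in mm, angles in rad, forces in N, time in s.
With the tool pointing down it reaches from about 400 to 875 mm from the base axis. Payload 19.3 kg.
Tool frame: the origin (TCP) lies at the very end of the fingers, on their centre line; the grasp point (between the pads) lies 19 mm behind it (grip_point_offset is the z of the grasp point in the tool frame, in mm); z points along the fingers, y is the line along which they close (so a half turn about z gives the same grasp; the last joint's range is limited). The gripper opens to 85 mm and grips with 20 to 120 N. Pads are 22 mm wide; open, the fingers measure 114 mm over their backs; the gripper's body (76 mm by 85 mm) begins 54 mm behind the grasp point. The pads swing forward as they close: fully open they stand 13 mm farther back than shut.
Start: joints at [-0.07, 0.521, -0.036, 1.599, 0.021, 1.021, -0.113], TCP at [624.992, -0.025, 231.291] pointing down, gripper open.
Joint ranges: [-2.91, 2.91], [-0.3, 2.13], [-1.5, 1.42], [0.17, 2.43], [-1.26, 4.41], [0.16, 1.93], [-2.52, 2.52]. Speed limits (rad/s): [1.89, 1.89, 2.39, 2.39, 3.01, 3.01, 3.01].

### API

Orientations are given as a 3x3 rotation matrix whose columns are the frame's x, y, z axes.
In Python, from workcell import movep, movel, goto_joints, open_gripper, clamp, wait, inverse_kinematics, read_state, camera, PlanningError, finish_job, grip_point_offset gives the robot as it stands. Calls block until the motion is done:
- movep(position, orientation): joint-space move of the TCP to a pose.
- movel(position, frame=None, max_speed=150, guard=None): straight line of the TCP; frame=None keeps the orientation; max_speed is the mean speed in mm/s. With guard (N) it stops when the force on the tool has changed by that much, and returns True; else False.
- goto_joints(angles): joint-space move.
- open_gripper() and clamp(): open the fingers fully, or close them until they stop; the grip force is fixed at half the most.
- wait(seconds).
- inverse_kinematics(position, orientation): joint angles nearest the present ones, or None.
- read_state(): the state.
- camera(name): name is "scene" or "side" or "wrist"; returns a dict with "image" (400x640x3 uint8, blue, green, red), "range_z" (400x640 float32, mm along the optical axis (not along the pixel's ray), 0 where there is no reading), "fx", "fy", "cx", "cy" (pixels), "dist_coeffs" ([k1, k2, p1, p2, k3] as OpenCV has them; the pictures are not rectified), "cam_to_world" (4x4, takes a point from camera to world coordinates). Camera axes: x right, y up, looking along -z (the intrinsics and any distortion apply to the point x, -y, -z); pixel columns grow to the right and rows downward; lengths in mm; the calibration is good to about 2 mm. A picture is of the moment at which its call begins.
A pose or a line that the arm cannot do raises PlanningError and nothing moves.
- finish_job(): hands the job in; it is judged then, once.
The state is a dict: "time": time; "qpos": joint angles; "qvel": joint speeds; "joint_efforts": joint torques, N m; "eef_pos": TCP position; "tool_rot": TCP orientation; "ft_force": force on the tool from outside, world axes, zero at the start; "torque": the same for the moment, N m; "finger_gap": finger opening in mm; "gripper_force": force on a finger pad.
Only numpy, scipy, OpenCV 4.12 (cv2) and the standard library are available. Lean on these libraries where they do the work, as an engineer would, in place of code of your own. Each camera call takes 0.05 s, during which the arm holds its last target. There are 200 camera calls.

### The job

Take the two blue router bits out of the wooden set-up block one at a time and drop each, shank down, into its own empty bore of the carousel; leave the yellow bit in the block and everything else on the bench where it is. Then turn the carousel by the black bar handle on top until the red-lidded jar stands squarely at the yellow pointer of the base. Finish there still gripping that handle, holding the carousel still: do not let go.

Things in the scene. Friction and masses are not known exactly. Their poses are not given: they have to be found in the camera images.
- base: fixed dark steel foot of the carousel, a disc 200 mm across and 22 mm high, with a 34 mm wide, 16 mm high tongue reaching out to 170 mm from the centre on its front. Origin: on the turning axis, on the bench; z up; its -x axis points along the tongue to the front. Both its position and its yaw differ each time
- pointer (a point): tip of the yellow arrow on top of the tongue, 160 mm in front (-x) of the turning axis, 18 mm above the bench
- turntable (a joint): angle of the carousel on its base, rad, positive counter-clockwise from above. 0 or any multiple of 2 pi: the red jar stands at the pointer. Turns freely both ways (several turns) with about 0.06 N m of friction, stays where left. It carries a wooden disc 260 mm across, top 36 mm above the bench, three jars, a grey bore block across from the red jar and a 12 mm centre post
- red_jar (a point): centre of the top of the red lid (52 mm across) of the marked amber jar, 92 mm from the turning axis, 110 mm above the bench. Two like jars with white lids stand at the same radius 60 degrees either side of it; all are fixed to the disc
- handle: black bar handle on top of the carousel's post, turning with it: 74 mm long along its own y, 14 mm thick along its x, 32 mm high. Origin: middle of the bar, on the turning axis, 169 mm above the bench. Apart from the post under it nothing on the carousel is higher than 120 mm. Its x axis points away from the red jar: the bar lies across the line to that jar
- bore0 (a point): centre of the mouth of one empty bore in the grey block (44 x 112 mm, its top 70 mm above the bench) on the carousel, 103 mm from the axis: 15 mm wide, 28 mm deep, blind, with a 3 mm chamfer. It turns with the carousel
- bore1 (a point): the same for the second bore, 64 mm from the first along the bar handle's direction
- block: fixed set-up block of mid-brown wood on the bench, 50 mm along its x, 150 mm along its y, 30 mm high, with three 15 mm bores 24 mm deep in a row along its y, 50 mm apart (at y = -50, 0 and 50 mm). Origin: centre of its underside
- bit_a: loose blue router bit, about 90 g, shank down in a bore of the block. Steel shank 12 mm across, 36 mm long; blue cutter head, 22 mm across, 36 to 70 mm above the foot (grip it there); dark 14 mm bearing up to 77 mm. Origin: centre of the foot, z up along the bit. The foot is 6 mm above the bench in the block, 42 mm when fully home in a carousel bore (head 8 mm above the mouth)
- bit_b: the second loose blue router bit, like the first, in another bore of the block. Either bit may go in either carousel bore
- bit_c: router bit of the same shape and size with a yellow head, in the remaining bore of the block: it stays there. Which bore holds which bit differs each time
- glue: white glue bottle with orange cap, 60 mm wide, 170 mm high, standing. Origin: centre of its underside. Leave alone
- tape: yellow tape measure, 70 x 35 x 65 mm. Origin: centre of its underside. Leave alone
- offcut: pale wood offcut lying flat, 50 x 200 x 18 mm, long along its y. Origin: centre of its underside. Leave alone
- pull: steel cabinet pull lying on the bench, 138 x 35 x 10 mm, long along its x. Origin: middle of its bar at bench level. Leave alone
- mug: blue mug, 80 mm wide, 95 mm high. Origin: centre of its underside. Leave alone
- screwbox: cardboard screw box, 100 x 70 x 50 mm. Origin: centre of its underside. Leave alone

How it is judged:
By the outcome, as a careful person would: the job done as asked, in the order asked, and still so for the second after the job is handed in, while the arm keeps its last pose, push and grip.
It also fails if it takes over 72 s, if anything falls off the work surface, if the arm or the gripper's body presses on something with over 40 N, if the wrist force passes 120 N, or if a joint passes its speed limit or range.

## Working session

There is one attempt and no reset: what is moved stays moved. The work goes in short steps, each a Python script; the robot and the scene stay as the last script left them, time stands still between calls to the robot, and variables do not carry over. Pictures are saved under pics/ and viewed, at most 10 in all, crops included, and the job is handed in when it is done.

```bash
mkdir -p pics; ls
cat > h.py <<'E'
import numpy as np, cv2
from workcell import *
def cloud(c):
    v,u=np.mgrid[0:400,0:640]
    K=np.array([[c["fx"],0,c["cx"]],[0,c["fy"],c["cy"]],[0,0,1.]])
    p=cv2.undistortPoints(np.stack([u,v],-1).reshape(-1,1,2).astype(np.float64),K,np.array(c["dist_coeffs"],float)).reshape(400,640,2)
    z=c["range_z"].astype(float)
    P=np.stack([p[...,0]*z,-p[...,1]*z,-z],-1)
    T=np.array(c["cam_to_world"])
    W=P@T[:3,:3].T+T[:3,3]
    W[z<=0]=np.nan
    return W
E
python3 - <<'E'
from h import *
for n in("scene","side"):
    c=camera(n);cv2.imwrite(f"pics/{n}0.png",c["image"]);np.save(n+"0.npy",cloud(c));np.save(n+"0i.npy",c["image"])
    print(n,np.round(c["cam_to_world"],2).tolist(),c["fx"])
print(read_state()["time"],grip_point_offset)
E
```

```text
pics
scene [[-0.13, -0.63, 0.76, 1390.84], [0.99, -0.08, 0.1, 109.91], [-0.0, 0.77, 0.64, 861.35], [0.0, 0.0, 0.0, 1.0]] 368.4550892051202
side [[0.74, 0.47, -0.48, 101.34], [-0.68, 0.53, -0.52, -498.25], [0.01, 0.71, 0.71, 786.47], [0.0, 0.0, 0.0, 1.0]] 364.32055648772314
0.1 -18.700000000000003
```

View pics/scene0.png

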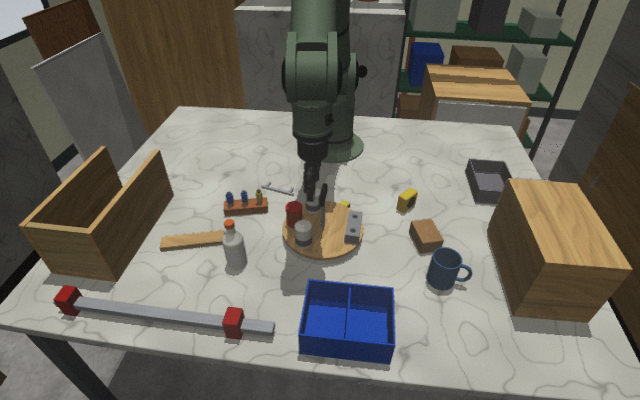

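View pics/side0.png

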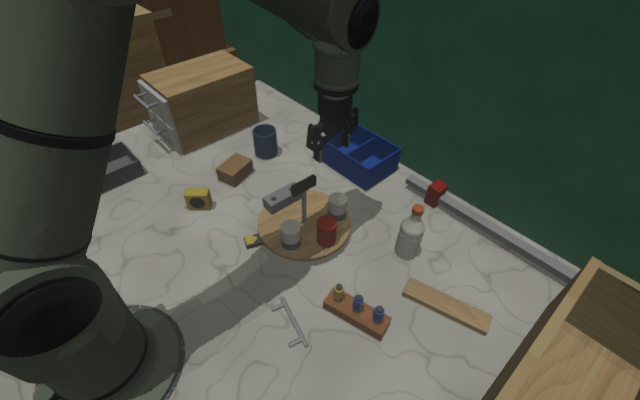

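The side view shows the carousel at (305,225), with the handle at (303,186), red lid at (327,222), white lids at (290,228) and (338,198), grey block near (282,195) and pointer near (252,240). The set-up block holds the yellow bit at (338,292) and the blue bits at (359,303) and (378,315).

Run:
```python
from h import *
W=np.load("side0.npy");im=np.load("side0i.npy")
for n,u,v in [("handle",303,186),("red",327,219),("w1",290,227),("w2",338,197),("ptr",247,241),("tongue",258,239),("bitc",339,288),("b1",358,297),("b2",378,310),("pull",290,320),("glue",418,209),("disc",300,250)]:
    print(n,np.round(W[v,u],1))
hsv=cv2.cvtColor(im,cv2.COLOR_BGR2HSV)
def m(msk,n):
    P=W[msk&np.isfinite(W[...,2])];print(n,len(P),np.round(np.median(P,0),1),np.round(np.percentile(P,[3,97],axis=0),1).tolist())
v,u=np.mgrid[0:400,0:640]
m((W[...,2]>100)&(W[...,2]<118)&(hsv[...,0]<10)&(hsv[...,1]>150)&(abs(u-327)<20)&(abs(v-222)<20),"redlid")
m((W[...,2]>100)&(W[...,2]<118)&(abs(u-290)<14)&(abs(v-228)<12),"w1")
m((W[...,2]>100)&(W[...,2]<118)&(abs(u-338)<14)&(abs(v-198)<12),"w2")
m((W[...,2]>175)&(W[...,2]<195)&(abs(u-303)<17)&(abs(v-186)<14),"handle")
m((W[...,2]>20)&(W[...,2]<34)&(abs(u-356)<40)&(abs(v-312)<30),"block")
m((W[...,2]>62)&(W[...,2]<75)&(abs(u-280)<30)&(abs(v-195)<20),"grey")
for q in [(0.6*0,0)]:pass
s=read_state();c=camera("wrist");T=np.array(c["cam_to_world"]);print(np.round(T,2).tolist(),np.round(s["tool_rot"],2).tolist(),c["fx"])
cv2.imwrite("pics/wr0.png",c["image"]);np.save("wr0.npy",cloud(c));np.save("wr0i.npy",c["image"])
```

```text
handle [540.6  12.1 176.5]
red [550.8 -66.8 111.7]
w1 [465.7 -23.5 109.2]
w2 [630.  -27.2 109.3]
ptr [396.4  79.3  18. ]
tongue [423.6  67.1  15.4]
bitc [ 446.8 -215.    80.1]
b1 [ 460.6 -259.4   82. ]
b2 [ 469.3 -308.9   81.9]
pull [ 3.414e+02 -1.667e+02  1.000e-01]
glue [ 697.4 -223.9  167.5]
disc [473.5 -50.5  36.5]
redlid 43 [542.1 -91.2 109.4] [[527.2, -96.3, 107.3], [559.2, -58.4, 111.2]]
w1 299 [464.1 -27.1 109.3] [[442.3, -47.9, 101.4], [488.4, -3.0, 111.9]]
w2 245 [621.9 -35.3 109. ] [[600.8, -56.1, 101.3], [647.9, -11.4, 111.2]]
handle 167 [544.9  14.6 183.3] [[512.9, 9.8, 176.0], [581.0, 24.5, 186.4]]
block 1119 [ 455.2 -270.1   29.4] [[424.7, -332.5, 22.5], [492.7, -195.3, 32.0]]
grey 389 [540.2 117.2  69.3] [[497.8, 92.9, 63.2], [595.6, 137.3, 72.2]]
[[1.0, -0.0, 0.0, 625.39], [0.0, 0.96, 0.27, 67.26], [-0.0, -0.27, 0.96, 373.21], [0.0, 0.0, 0.0, 1.0]] [[0.0, 1.0, -0.0], [1.0, -0.0, -0.0], [-0.0, -0.0, -1.0]] 338.4443580402779
```

View pics/wr0.png

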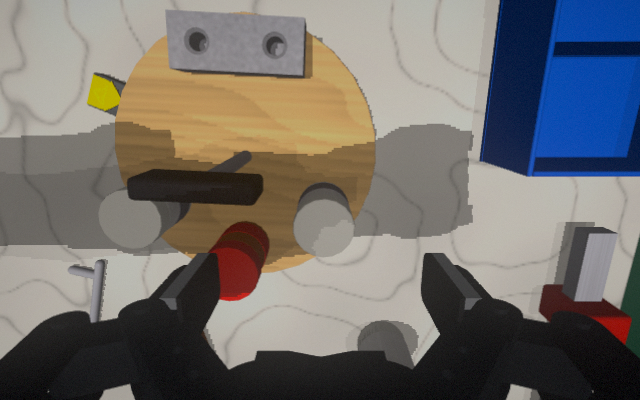

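The wrist view shows the two bores at (197,41) and (274,45), the pointer at (100,92), the handle at (195,187), the red lid near (240,265) and the white lids at (130,220) and (323,225). Next I fit the carousel from this view and look at the block from above.

```bash
cat >> h.py <<'E'
D0=np.array([[0,1,0],[1,0,0],[0,0,-1.]])
def rot(yaxis):
    y=np.array([*yaxis[:2],0.]);y/=np.linalg.norm(y);z=np.array([0,0,-1.])
    return np.stack([np.cross(y,z),y,z],1)
def snap(tag):
    c=camera("wrist");cv2.imwrite(f"pics/{tag}.png",c["image"]);W=cloud(c)
    np.save(tag+".npy",W);np.save(tag+"i.npy",c["image"]);return W,c["image"]
def rectfit(W,mask):
    P=W[mask&np.isfinite(W[...,2])][:,:2].astype(np.float32)
    return cv2.minAreaRect(P)
def comp(mask,u,v):
    n,l=cv2.connectedComponents(mask.astype(np.uint8));return l==l[v,u]
def carousel(W,ug,vg):
    """grey top seed -> rect and bores (holes in the top)"""
    m=comp((abs(W[...,2]-70)<5),ug,vg); return m,rectfit(W,m)
E
python3 - <<'E'
from h import *
W=np.load("wr0.npy");im=np.load("wr0i.npy")
m,r=carousel(W,235,60);print("grey",r,m.sum(),np.nanmedian(W[m][:,2]))
# bores: non-top pixels inside hull, ray-plane at z=70 approximated by homography pix->xy of top
v,u=np.nonzero(m);H,_=cv2.findHomography(np.stack([u,v],1).astype(float),W[m][:,:2],cv2.RANSAC,1.5)
hull=np.zeros(m.shape,np.uint8);cv2.fillConvexPoly(hull,cv2.convexHull(np.stack([u,v],1).astype(np.int32)),1)
hole=cv2.morphologyEx(((hull>0)&~m).astype(np.uint8),cv2.MORPH_OPEN,np.ones((3,3)))
n,l,st,ce=cv2.connectedComponentsWithStats(hole)
for i in range(1,n):
    if st[i,4]>60: print("hole",st[i],ce[i],cv2.perspectiveTransform(ce[i].reshape(1,1,2),H).ravel())
for nm,s,z,t in [("w1",(130,222),110,4),("w2",(323,230),110,4),("red",(238,280),110,4),("handle",(195,187),185,5)]:
    k=comp(abs(W[...,2]-z)<t,*s);P=W[k][:,:2].astype(np.float32);print(nm,k.sum(),W[s[1],s[0]],cv2.minEnclosingCircle(P),cv2.minAreaRect(P))
hsv=cv2.cvtColor(im,cv2.COLOR_BGR2HSV);y=(hsv[...,0]>20)&(hsv[...,0]<35)&(hsv[...,1]>180)&(hsv[...,2]>120);y[:, 130:]=0
P=W[y];print("ptr",y.sum(),P[np.argmin(P[:,0])],P.mean(0),cv2.minEnclosingTriangle(P[:,:2].astype(np.float32).reshape(-1,1,2))[1].reshape(-1,2))
k=(abs(W[...,2]-36)<3);P=W[k][:,:2].astype(np.float32);print("disc",cv2.minEnclosingCircle(P))
movep([455,-330,262],D0)
snap("wr1");print(read_state()["time"])
E
```

```text
grey ((554.877197265625, 118.12506103515625), (44.97954177856445, 113.02713012695312), 87.31835174560547) 7618 69.7962789706068
hole [190  32  17  19 250] [197.7    41.072] [524.1593926  119.39974547]
hole [267  38  17  18 256] [275.19921875  46.27734375] [587.73219481 115.54692621]
w1 2789 [468.84077966 -23.86050407 109.80549338] ((468.3963623046875, -22.203330993652344), 26.17572784423828) ((468.2159423828125, -22.983932495117188), (48.36958312988281, 50.69887924194336), 60.82672882080078)
w2 2866 [627.2974074  -31.35711181 108.21541179] ((627.9814453125, -29.554523468017578), 26.072900772094727) ((627.671875, -29.07876968383789), (51.15907669067383, 50.73480987548828), 5.274421215057373)
red 1865 [554.13231828 -76.48652654 110.14107953] ((546.7661743164062, -71.40345001220703), 25.799009323120117) ((552.8812255859375, -70.26651000976562), (38.42058181762695, 50.58148956298828), 8.016168594360352)
handle 3060 [553.50265697  23.15581179 184.59714424] ((550.72900390625, 20.731204986572266), 37.136260986328125) ((550.77587890625, 20.09981918334961), (14.728466987609863, 74.06556701660156), 87.24858856201172)
ptr 798 [nan nan nan] [nan nan nan] [[383.8986    55.473343]
 [401.0871   100.23008 ]
 [427.80316   72.70693 ]]
disc ((687.1654052734375, -34.18764877319336), 276.85162353515625)
1.5917
```

View pics/wr1.png

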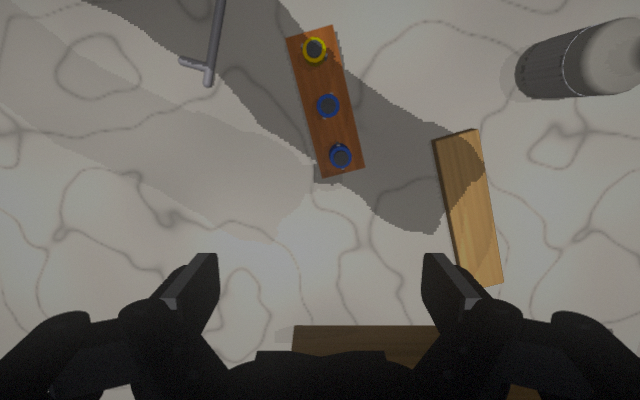

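The block runs from (315,30) to (340,175): the yellow bit is at (314,49) and the blue bits are at (328,105) and (340,155).

Run:
```python
from h import *
W=np.load("wr1.npy")
C=[]
for s in [(314,49),(328,105),(340,155)]:
    k=comp(abs(W[...,2]-80)<8,*s);P=W[k];t=P[P[:,2]>79]
    print(k.sum(),cv2.minEnclosingCircle(P[:,:2].astype(np.float32)),len(t),cv2.minEnclosingCircle(t[:,:2].astype(np.float32)),np.median(t[:,2]));C.append(t[:,:2].mean(0));print(C[-1])
k=comp(abs(W[...,2]-30)<4,305,100);print("block",rectfit(W,k))
# clear view of the pointer/tongue & carousel at camera centre, on the way
movep([455,-330,300],D0)
movep([540,-60,330],D0)
snap("wr2");print(read_state()["time"])
```

```text
501 ((450.5331726074219, -212.3984375), 12.286633491516113) 223 ((451.2306213378906, -212.68565368652344), 7.677666664123535) 82.76677909412103
[ 450.71119894 -212.1587446 ]
444 ((464.4106750488281, -260.6332092285156), 12.317200660705566) 191 ((463.3318786621094, -260.16351318359375), 6.864443778991699) 82.77574916548554
[ 463.32717758 -260.11904308]
397 ((476.6909484863281, -308.2914123535156), 12.389782905578613) 176 ((476.1744689941406, -308.4727783203125), 7.085522651672363) 82.8292130558778
[ 476.06184955 -308.21656597]
block ((463.4242248535156, -260.0436096191406), (50.071468353271484, 150.83775329589844), 14.81894588470459)
3.0167
```

View pics/wr2.png

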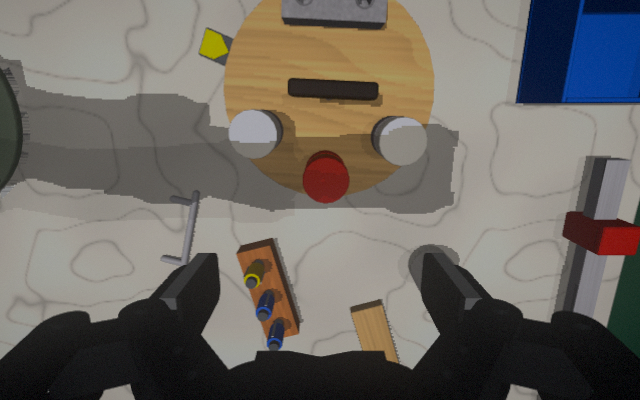

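The pointer is at (214,45), the handle at (333,89), the red lid at (325,178) and the white lids at (255,133) and (402,140). I'll refine the base yaw, then pick the first bit, starting with the outer one.

```bash
python3 - <<'E'
from h import *
W=np.load("wr2.npy");im=np.load("wr2i.npy")
L=[]
for nm,s,z,t in [("w1",(250,135),110,4),("w2",(405,142),110,4),("red",(325,180),110,4),("handle",(333,89),185,5)]:
    k=comp(abs(W[...,2]-z)<t,*s);P=W[k][:,:2].astype(np.float32);print(nm,k.sum(),cv2.minEnclosingCircle(P),cv2.minAreaRect(P)[1:])
c=np.array([550.8,20.1])
for f in("wr2","wr0"):
    W=np.load(f+".npy");im=np.load(f+"i.npy")
    k=(W[...,2]>10)&(W[...,2]<22)&(np.hypot(W[...,0]-c[0],W[...,1]-c[1])<185)&(W[...,0]<c[0]-100)&(W[...,1]>c[1])
    P=W[k];r=cv2.minAreaRect(P[:,:2].astype(np.float32));print(f,"tongue",k.sum(),r, cv2.boxPoints(r).round(1).tolist())
    d=np.array(r[0])-c;print("angle",np.degrees(np.arctan2(d[1],d[0])))
    q=cv2.fitLine(P[:,:2].astype(np.float32),cv2.DIST_L2,0,.01,.01).ravel();print(q,np.degrees(np.arctan2(q[1],q[0])))
    hsv=cv2.cvtColor(im,cv2.COLOR_BGR2HSV);y=k&(hsv[...,1]>150);d=W[y][:,:2].mean(0)-c;print("yellow",y.sum(),d,np.degrees(np.arctan2(d[1],d[0])))
E
cat >> h.py <<'E'
BX=np.array([np.cos(.2586),np.sin(.2586)])
def pick(xy):
    R=rot(BX)
    open_gripper()
    movep([*xy,150],R); g=movel([*xy,43.5],max_speed=100,guard=15)
    clamp(); s=read_state(); print("pick",g,s["finger_gap"],s["gripper_force"],s["time"])
    movel([*xy,150],max_speed=120)
    movel([*xy,262],max_speed=250); print(read_state()["finger_gap"])
E
python3 - <<'E'
from h import *
pick([476.1,-308.3])
movep([500,-60,330],D0)
snap("wr3")
c=camera("side");cv2.imwrite("pics/side1.png",c["image"][100:350,180:500]);print(read_state()["time"])
E
```

```text
w1 1887 ((468.9178161621094, -21.848970413208008), 25.814939498901367) ((50.653404235839844, 50.56235122680664), 43.611907958984375)
w2 1856 ((627.6114501953125, -29.8894100189209), 25.80430793762207) ((50.99948501586914, 50.39570999145508), 28.166961669921875)
red 1693 ((545.7281494140625, -71.59075927734375), 25.93274688720703) ((50.66443634033203, 51.03932189941406), 68.61248016357422)
handle 1620 ((550.594970703125, 20.574325561523438), 36.995933532714844) ((14.013079643249512, 73.74090576171875), 87.23753356933594)
wr2 tongue 862 ((408.9018249511719, 78.78286743164062), (35.04176330566406, 37.12071990966797), 67.55989074707031) [[385.1000061035156, 69.69999694824219], [419.3999938964844, 55.5], [432.70001220703125, 87.9000015258789], [398.3999938964844, 102.0999984741211]]
angle 157.5321566877344
[ 3.2758364e-01 -9.4482219e-01  4.0972650e+02  7.8407265e+01] -70.877815
yellow 570 [-143.14749058   59.54154665] 157.41535416583056
wr0 tongue 1093 ((408.51324462890625, 79.28326416015625), (35.35801696777344, 31.286785125732422), 68.60002899169922) [[387.5, 68.5], [416.6000061035156, 57.099998474121094], [429.5, 90.0], [400.3999938964844, 101.5]]
angle 157.4154446568349
[3.0819669e-01 9.5132267e-01 4.0926724e+02 8.0285645e+01] 72.04941
yellow 820 [-143.38091773   59.75817511] 157.37464447670342
pick False 20.254646178440773 58.3966863155365 6.25
20.108871847039396
9.0
```

View pics/wr3.png

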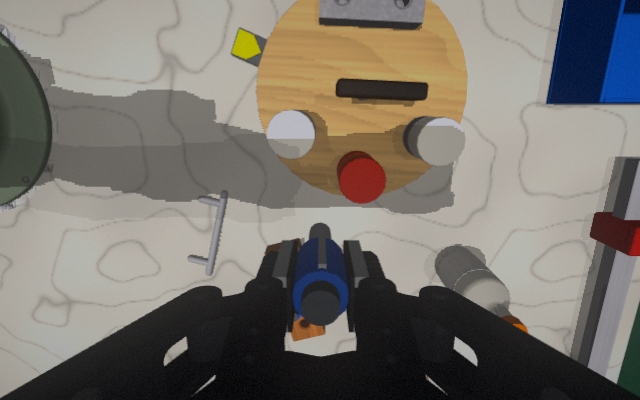

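The first bit is held upright in the fingers at (320,280), and its bore in the block is empty. Now I insert it.

```bash
cat >> h.py <<'E'
def place(xy,yd):
    R=rot(yd); xy=np.array(xy)
    movep([*xy,262],R); print("gap",read_state()["finger_gap"])
    movel([*xy,122],max_speed=150)
    g=movel([*xy,81],max_speed=45,guard=12); s=read_state(); print("ins",g,s["eef_pos"],s["ft_force"],s["finger_gap"],s["time"]); return g
def leave(xy):
    open_gripper(); wait(.2); movel([*xy,180],max_speed=150); movel([*xy,262],max_speed=250)
E
python3 - <<'E'
from h import *
b=[524,119.5]
if not place(b,(.0506,.9987)):
    leave(b); movep([540,-60,330],D0); snap("wr4"); print(read_state()["time"],read_state()["qpos"])
E
```

```text
gap 20.23419097442293
ins False [524.15911469 119.55330312  81.23075547] [ 0.1132782  -1.12813917 -0.3148062 ] 20.36759090938117 12.1667
15.3667 [-0.01295395  0.29764056  0.01649776  1.68917864 -0.00558838  1.15641323
  0.00877906]
```

Run:
```python
from h import *
W=np.load("wr4.npy")
for nm,s,z,t in [("w1",(250,135),110,4),("w2",(405,142),110,4),("handle",(333,89),185,5)]:
    k=comp(abs(W[...,2]-z)<t,*s);P=W[k][:,:2].astype(np.float32);print(nm,k.sum(),cv2.minEnclosingCircle(P),cv2.minAreaRect(P))
k=(abs(W[...,2]-116)<8)&(W[...,1]>85);print("bit",k.sum(),W[k].mean(0) if k.any() else 0, W[k][:,2].max() if k.any() else 0)
pick([463.3,-260.2])
movep([500,-60,330],D0)
snap("wr5");print(read_state()["time"])
```

```text
w1 1879 ((468.8149108886719, -22.101106643676758), 25.80037498474121) ((469.1611328125, -21.92035484313965), (50.22127914428711, 50.0743408203125), 88.47989654541016)
w2 1858 ((627.6689453125, -29.664491653442383), 25.749271392822266) ((627.3416137695312, -29.68987464904785), (50.668060302734375, 50.45332717895508), 88.7735824584961)
handle 1612 ((550.7269287109375, 20.42528533935547), 36.91578674316406) ((550.802490234375, 20.031036376953125), (14.042466163635254, 73.4364013671875), 87.18135833740234)
bit 0 0 0
pick False 20.818551476276678 58.36905777454376 18.4917
20.522577928445326
21.05
```

View pics/wr5.png

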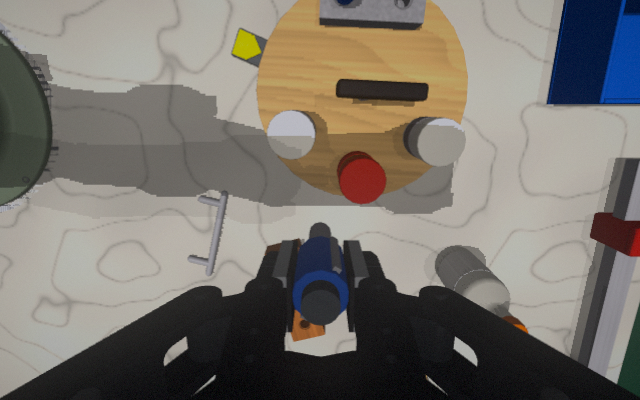

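The second bit is held. The first stands in its bore at the top edge (345,3), and the carousel angle hasn't changed.

Run:
```python
from h import *
b=[587.7,116]
if not place(b,(.0506,.9987)):
    leave(b); movep([550,40,330],rot((.0506,.9987)));W,im=snap("wr6"); print(read_state()["time"],read_state()["qpos"])
    movep([550,10,330],D0);W,im=snap("wr7")
    k=(W[...,2]>108)&(W[...,2]<130)&(W[...,1]>85);P=W[k];print(k.sum(),[ (P[m].mean(0),P[m][:,2].max()) for m in (P[:,0]<555,P[:,0]>555) if m.any()])
    k=(abs(W[...,2]-185)<5)
    k=k&(np.hypot(W[...,0]-550.7,W[...,1]-20.3)<45);print("handle",rectfit(W,k))
```

```text
gap 20.637388672276167
ins False [587.89102313 116.02051936  81.29162085] [ 0.21318118 -0.25351094 -0.25767492] 20.374991908103667 24.25
26.9417 [ 0.02420315  0.32267638 -0.26886436  1.6578916   0.09089153  1.17508202
  1.2538011 ]
808 [(array([525.08630807, 118.64593881, 114.88493479]), np.float64(121.45652667268473)), (array([587.70402276, 115.05824352, 114.72457258]), np.float64(120.80590389908315))]
handle ((550.8713989257812, 20.066347122192383), (14.534943580627441, 73.13601684570312), 87.09712219238281)
```

View pics/wr7.png

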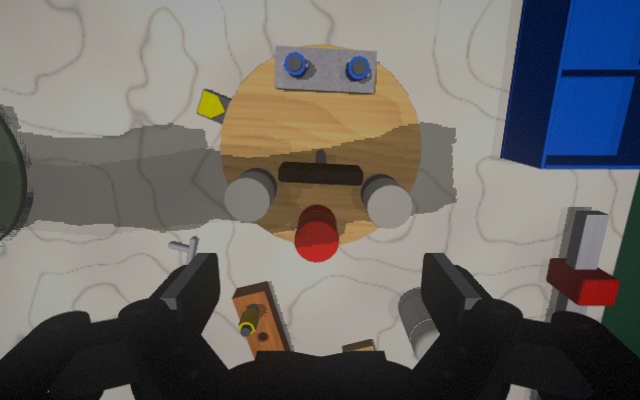

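Both blue bits are home at (294,66) and (358,70), the yellow bit is still in the block at (247,320), and nothing else has moved. Next I grip the handle and start the turn.

Run:
```python
from h import *
c=[550.8,20.2]; a0=87.1
ya=lambda a:rot((np.cos(np.radians(a)),np.sin(np.radians(a))))
movep([*c,250],ya(a0)); g=movel([*c,154],max_speed=100,guard=15); clamp(); s=read_state()
print(g,s["finger_gap"],s["eef_pos"],s["ft_force"],s["torque"],s["time"])
for i in range(1,3):
    movel([*c,154],frame=ya(a0-10*i)); s=read_state(); print(s["time"],s["eef_pos"],s["ft_force"].round(1),s["torque"].round(2),s["finger_gap"],s["qpos"][6])
```

```text
False 12.914051603231808 [550.81594477  20.05908087 154.20816979] [-1.89793813 -1.97526371  5.89068152] [-0.22221652  0.41241028 -0.01132039] 31.3417
31.6667 [550.82064491  19.94454262 154.19917977] [-2.6 -2.5  4.9] [-0.41  0.37 -0.05] 12.801012329806024 1.0727248607916864
31.9917 [550.74106563  19.79635193 154.19054913] [-2.2 -2.7  7. ] [-0.59  0.46 -0.07] 13.548486928937983 0.9260793287312039
```

Run:
```python
from h import *
c=[550.8,20.2]; a0=87.1
ya=lambda a:rot((np.cos(np.radians(a)),np.sin(np.radians(a))))
for d in list(range(30,101,10))+[109.6]:
    movel([*c,154],frame=ya(a0-d))
wait(.3); s=read_state(); print(s["time"],s["eef_pos"],s["ft_force"].round(1),s["torque"].round(2),s["finger_gap"],s["qpos"][6])
y=s["tool_rot"][:,1]; print("tool y",np.degrees(np.arctan2(y[1],y[0])))
W,im=snap("wr8")
cs=camera("side"); np.save("side2.npy",cloud(cs));np.save("side2i.npy",cs["image"])
out=np.zeros((400,800,3),np.uint8);out[:,:480]=im[:,80:560];out[:250,480:]=cs["image"][100:350,180:500];cv2.imwrite("pics/fin.png",out)
```

```text
35.2083 [549.70405044  19.34967597 154.1916372 ] [-10.7  -5.5  13.3] [-1.    2.09 -0.04] 13.250497927182742 -0.3683034584274153
tool y -22.54333231252733
```

View pics/fin.png

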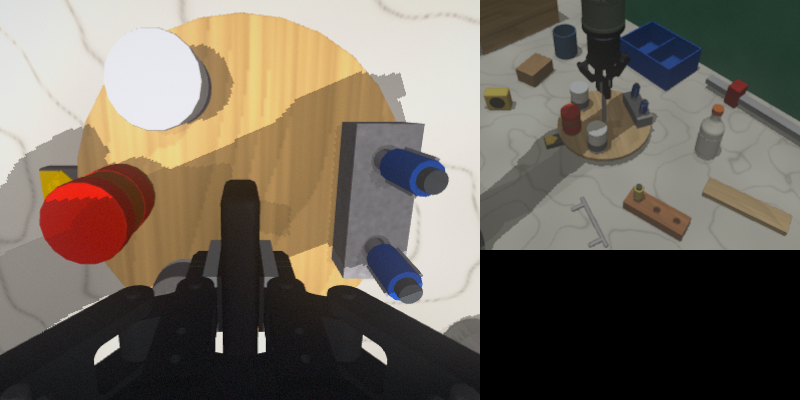

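The red jar stands by the pointer: the red lid is at (83,222), a corner of the yellow arrow shows at (58,185), and both bits are seated. Measuring the exact angle.

Run:
```python
from h import *
ang=lambda d:np.degrees(np.arctan2(d[1],d[0]))
W=np.load("wr8.npy")
k=comp(abs(W[...,2]-110)<4,165,223);Pr=W[k][:,:2].astype(np.float32);r=np.array(cv2.minEnclosingCircle(Pr)[0])
k=comp(abs(W[...,2]-110)<4,235,80);Pw=W[k][:,:2].astype(np.float32);w=np.array(cv2.minEnclosingCircle(Pw)[0])
print(r,w,np.linalg.norm(r-w),"red angle from lid pair",ang(r-w)-60+0, ang(w-r))
k=comp(abs(W[...,2]-70)<4,440,200);print("grey",rectfit(W,k))
k=comp(abs(W[...,2]-185)<5,320,210);print("handle",k.sum(),rectfit(W,k))
for c in ([550.8,20.2],[549.7,19.3]):print("red-c",ang(r-np.array(c)),np.linalg.norm(r-np.array(c)))
S=np.load("side2.npy")
L=[]
for s in((571-300,110+100),(597-300,130+100),(578-300,88+100)):
    k=comp(abs(S[...,2]-110)<3,*s);L.append(np.array(cv2.minEnclosingCircle(S[k][:,:2].astype(np.float32))[0]));print(S[s[1],s[0]],k.sum(),L[-1])
```

```text
[465.59472656  55.80447006] [538.4798584 111.3849411] 91.65932142253136 red angle from lid pair -202.67171675218844 37.328283247811584
grey ((640.6551513671875, -17.842334747314453), (112.21144104003906, 44.97108459472656), 67.45030212402344)
handle 6564 ((551.5239868164062, 24.263031005859375), (64.68833923339844, 37.59498977661133), 45.95644760131836)
red-c 157.32156078090975 92.34509683774883
red-c 156.53756204005785 91.68573146636714
[465.83920779  52.83634129 110.76796333] 224 [463.46887207  52.69390488]
[471.57296231 -43.30323095 110.44274457] 262 [474.58206177 -37.45192719]
[531.17434296 106.12831058 111.26021116] 192 [535.39343262 107.8035965 ]
```

```bash
python3 -c "
from h import *
s=read_state();print(s['time'],s['qvel'].round(4),s['finger_gap']);print(finish_job())"
```

```text
35.3083 [-0.0007 -0.0002  0.0009  0.0003  0.0006 -0.0013  0.001 ] 12.94467313700199
the job is handed in; nothing more can be done
None
```

The job is handed in at 35 s: both blue bits are home in the carousel bores, the yellow bit is still in the block, and the red jar stands within about 0.2° of the pointer by camera measurement, with the handle still gripped.

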